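# Test a spare fuse: clip it in, throw the safety catch, hold the test lever over

### The job

Test the stout one of the three white ceramic fuses: take it out of its spring clips with a gentle grip (the ceramic cracks under a grip of more than 35 N), press it fully home in the empty pair of clips on top of the grey test set, and let it go. Then throw the test set's safety catch right over to its stop, clear of the test lever, and pull the spring-return lever towards the front of the set as far as it goes. Finish while still holding the lever there, with the fuse in its clips and everything else left where it was.

Things in the scene. Friction and masses are not known exactly. Their poses are not given: they have to be found in the camera images.
- fuse: the stout fuse to test: white ceramic cylinder, 27 mm diameter, 140 mm long, lying level, a 29 mm steel cap on each end (the other two are slimmer). About 0.18 kg. Origin at its middle, on its axis; x along the cylinder. Either end may go either way. Starts with its axis 44.5 mm above the shelf. Leaving or entering clips straight up or down takes about 6 N. Cracks at a grip above 35 N per finger
- slim_a: one of the two slim fuses, 21 mm in diameter, 127 mm long, to be left alone in its clips. Origin at its middle, on its axis; x along the cylinder
- slim_b: the other slim fuse, the same, to be left alone in its clips
- tester: the fuse test set: grey steel case fixed to the shelf, 200 (x) by 280 (y) by 55 mm high. Origin at the centre of its underside; x points from its front (towards the robot) to its back, y to its left, z up. On top: the empty fuse clips (left), the test lever (near the middle), the safety catch (right of the lever); a round meter 10 mm high behind the lever's foot, a low lamp front right
- tester_seat (a point): where the middle of the fuse's axis is when fully home in the test set's clips: 87.5 mm above the shelf, 32.5 mm above the case. Its x (the case's x) is the direction of the seated fuse. The two clips stand 55 mm before and behind it, 16 mm wide; their sprung mouths flare open upwards, end about 17 mm above the seat, and take a fuse up to 4 mm off sideways
- lever (a joint): the test lever's angle, rad: 0 at rest, leaning 0.45 rad from upright towards the back of the case; 0.95 at its stop, leaning 0.50 rad towards the front. A spring brings it back (about 3 N at its grip at rest, 8 N at the stop), so it must be held. While the catch's bar lies across its front it cannot be pulled
- lever_pivot (a point): the lever's pivot, 75 mm above the shelf, midway between the lever's arms; the lever turns about the case's y axis through this point, so its grip swings from back to front (the case's -x)
- catch (a joint): the safety catch's angle, rad: 0 shut, 1.9 over at its stop. A steel bell-crank, 0.11 kg, that flips sideways about the case's x: shut, its flat bar lies level across the front of the lever's right arm and its thumb arm stands upright. Pushing the arm's ball to the case's right (-y) lifts the bar. It moves freely: past about 0.7 rad it drops over to the stop by itself, short of that it falls shut
- catch_ball (a point): centre of the 22 mm steel ball on the catch's thumb arm (8 mm rod), 60 mm from the pivot, 185 mm above the shelf when shut; it moves with the catch, down to the right
- catch_pivot (a point): the catch's pivot, 125 mm above the shelf, 90 mm to the right of the middle of the lever. From it the bar (85 mm long, 8 mm thick, 12 mm high) runs to the case's left (+y) when shut; when the catch is over, the bar stands up, its tip about 205 mm above the shelf
- seacock_plug: bystander: bronze taper plug standing upright, 46 mm across, 72 mm high; origin at the centre of its underside
- sounding_weight: bystander: dull grey lead weight with a loop on top, standing, 48 mm across, 95 mm high; origin at the centre of its underside
- gland_ring: bystander: bronze ring lying flat, 64 mm across, 16 mm high; origin at the centre of its underside
- pump_cover: bystander: red fibreglass domed pump cover, 150 mm across, 54 mm high; origin at the centre of its underside
- spanner: bystander: 200 mm spanner lying flat behind the task's things
- grease_tin: bystander: tin 72 mm across, 75 mm high; origin at the centre of its underside
- batten: the 12 mm thick wooden batten, 190 by 235 mm, that carries the three pairs of spring clips in a row along its y, 72 mm apart; the fuses lie along its x. Origin at the centre of its underside. The stout fuse may be in any of the three pairs. Its clips, each 16 mm wide, hold only the caps, 110 mm apart; the ceramic between them is free on both sides, its underside 19 mm above the batten's face
- lever_grip (a point): middle of the lever's round black cross grip, a bar 16 mm in diameter lying level along the case's y, 56 mm free between the lever's two side arms (10 mm rods, 64 mm apart); nothing lies between the arms for 45 mm below it, all along its swing. 115 mm from the pivot, about 179 mm above the shelf at rest; it moves with the lever. The fingers fit over it from above, one before and one behind it

How it is judged:
On the way, in this order (a step that is already met when the one before it is completed fails the run):
1. the stout fuse is fully home in the test set's clips and let go, the catch still shut (horizontal distance between fuse and tester_seat below 0.008 m and z of fuse in the frame of tester_seat between -0.003 and 0.003 m and angle between the x axis of fuse and the x axis of tester_seat, either way round below 0.06 rad and contact force between the fingers and fuse below 0.1 N and value of joint catch below 0.3 rad), for 0.2 s.
2. the catch is thrown right over, the lever still at rest (value of joint catch above 1.5 rad and value of joint lever below 0.12 rad), for 0.1 s.
3. the lever is pulled over to its stop (value of joint lever above 0.83 rad), for 0.3 s.
At the end, for the whole second after the job is handed in: Through the last second the fingers hold the lever at its stop (over 0.83 of 0.95 rad, at least 0.5 N); the catch is over (above 1.5 of 1.9 rad); the stout fuse sits in the test set's clips (middle within 8 mm level, 3 mm in height, axis within 0.06 rad), not touched by the robot (value of joint lever above 0.83 rad and contact force between the fingers and lever above 0.5 N and value of joint catch above 1.5 rad and horizontal distance between fuse and tester_seat below 0.008 m and z of fuse in the frame of tester_seat between -0.003 and 0.003 m and angle between the x axis of fuse and the x axis of tester_seat, either way round below 0.06 rad and contact force between the arm and fuse below 0.1 N); the arm keeps its last pose, push and grip.
It fails at once if the fuse is gripped with more than 35 N (the two fingers' forces on it together above 72 N) (contact force between the fingers and fuse above 72 N).
It fails at once if the lever is forced while the catch bars it (value of joint lever above 0.2 rad and value of joint catch below 0.6 rad).
It fails at once if a slim fuse is disturbed (distance of any of slim_a, slim_b from where it was at the start of the episode above 0.015 m).
It fails at once if a loose bystander is pushed away by more than 30 mm (distance of any of seacock_plug, sounding_weight, gland_ring, pump_cover, spanner, grease_tin from where it was at the start of the episode above 0.03 m).
It also fails if it takes over 70 s, if anything falls off the work surface, if the arm or the gripper's body presses on something with over 40 N, if the wrist force passes 120 N, or if a joint passes its speed limit or range.

### The arm

A 6-joint arm with a two-finger parallel gripper is mounted at the origin on the work surface. World frame = base frame: x ahead of the robot, y to its left, z up, the work surface at z = 0. Lengths are in m, angles in rad, forces in N, time in s.
With the tool pointing down it reaches from about 0.3 to 0.875 m from the base axis. Payload 6.4 kg.
Tool frame: the origin (TCP) lies between the finger pads; the fingertips stand r.tcp_to_tips ahead of it and the grasp point (between the pads) lies 2 mm behind it (r.tcp_to_tips is the distance from the TCP to the fingertips, in m); z points along the fingers, y is the line along which they close (so a half turn about z gives the same grasp; the last joint's range is limited). The gripper opens to 88 mm and grips with 3 to 60 N. Pads are 18 mm wide; open, the fingers measure 123 mm over their backs; the gripper's body (75 mm by 187 mm) begins 45 mm behind the grasp point.
Start: joints at [1.088, 0.181, 1.607, -0, 1.354, -0.206], TCP at [0.157, 0.553, 0.256] pointing down, gripper open.
Joint ranges: [-2.99, 2.99], [-0.89, 2.07], [0.3, 2.58], [-1.14, 4.28], [0, 2.63], [-3.12, 3.12]. Speed limits (rad/s): [2.57, 2.57, 3.01, 3.14, 3.14, 3.14].

### API

Orientations are given as a unit quaternion [w, x, y, z].
In Python, from rig import r, vision, job gives the robot as it stands.
- The arm moves only by the shell command python3 -m jog 'ROWS'. ROWS is JSON, a list of rows, each a list of 7 numbers: the shift along the tool's x, y, z in cm, then the turn, a rotation vector about the tool's x, y, z in degrees, then the opening, from 0 (shut) to 1 (fully open). In form: [[dx, dy, dz, wx, wy, wz, jaw], ...]. A call has 1 to 8 rows; each row is the pose to reach, as a shift and turn from the pose commanded when the call began, along the tool's axes at that moment; what a row does not reach only later rows make up. A row lasts 1/10 s, in which the tool goes at most 50 mm and 8.59 degrees, less where a joint would pass 70% of its speed; a pose out of reach is approached as far as the arm can. A call with a gripper value outside its range is refused whole. The fingers move at their own pace and stop on an object; the grip force is fixed at half the most. Time passes only in rows, so rows that repeat a pose let the fingers close. It gives the time, the measured TCP pose, the force, the opening and the grip force at its end, in the units of the state.
- r.get_state(): the state, without advancing time (a new reading comes with each control period).
- vision.grab_frame(name): name is "scene" or "side" or "wrist"; returns the picture (480x640x3 uint8, blue, green, red); there is no depth.
- vision.camera_info(name): a dict with "intrinsics" (3x3 intrinsics, pixels), "R" (3x3) and "t" (3): a world point X has camera coordinates R X + t. Camera axes: x right, y down, z forward; pixel columns grow to the right and rows downward; lengths in m; the calibration is good to about 2 mm. A picture is of the moment at which its call begins: read the wrist's pose just before it. camera_info takes no time and is no camera call; for the wrist camera it gives the pose at the moment of the call.
- job.close_job(): hands the job in; it is judged then, once.
Trained networks look in the newest picture that a camera, given by its name, has taken for a name from the list of things; names that differ only in an ending like _2 or _b are one class to them, and where a whole thing is asked for, a point or a joint stands for the part that bears it (a point fixed in the world has none). Each returns a list of dicts, best first, with "confidence" (0 to 1); they miss things now and then, are a little off and sometimes report something else, mostly with a low value. They report only what shows in the picture. A call takes as long as a camera call.
- vision.spot_in(camera, label): "extent" ([left, top, right, bottom] in pixels, round what is visible of it).
The state is a dict: "t": time; "joints": joint angles; "qvel": joint speeds; "effort": joint torques, N m; "ee_pos": TCP position; "tool_rot": TCP orientation; "force": force on the tool from outside, world axes, zero at the start; "torque": the same for the moment, N m; "width": finger opening in m; "grasp_force": force on a finger pad.
Only numpy, scipy, OpenCV 4.12 (cv2) and the standard library are available. Lean on these libraries where they do the work, as an engineer would, in place of code of your own. Each camera call takes 0.05 s, during which the arm holds its last target. There are 200 camera calls.

## Working session

There is one attempt and no reset: what is moved stays moved. The work goes in short steps, Python scripts to look and compute and a shell command to move; the robot and the scene stay as the last step left them, time stands still between calls to the robot, and variables do not carry over. Pictures are saved under pics/ and viewed, at most 10 in all, crops included, and the job is handed in when it is done.

```bash
ls; mkdir -p pics
cat > h.py <<'E'
import numpy as np, cv2
from rig import r, vision, job
from scipy.spatial.transform import Rotation as Ro
def ray(cam,u,v):
    c=vision.camera_info(cam);K=np.array(c["intrinsics"]);R=np.array(c["R"]);t=np.array(c["t"])
    d=R.T@np.linalg.solve(K,[u,v,1.]);return -R.T@t,d
def atz(cam,u,v,z):
    o,d=ray(cam,u,v);return o+d*(z-o[2])/d[2]
def proj(cam,X):
    c=vision.camera_info(cam);p=np.array(c["intrinsics"])@(np.array(c["R"])@np.array(X)+np.array(c["t"]));return p[:2]/p[2]
def rel(target, yaw=None):
    """shift in tool axes (cm) to a world TCP target; """
    s=r.get_state();q=s["tool_rot"];R=Ro.from_quat([q[1],q[2],q[3],q[0]])
    return np.round(R.inv().apply(np.array(target)-s["ee_pos"])*100,2)
E
python3 - <<'E'
from h import *
for c in ("scene","side"):
    cv2.imwrite(f"pics/{c}0.png",vision.grab_frame(c))
    for l in ("fuse","slim_a","tester","lever","catch","catch_ball","lever_grip","batten"):
        print(c,l,[(np.round(d["extent"]).tolist(),round(d["confidence"],2)) for d in vision.spot_in(c,l)[:3]])
s=r.get_state();print(s,r.tcp_to_tips)
E
```

```text
pics
scene fuse [([246.0, 111.0, 304.0, 154.0], 0.63)]
scene slim_a [([288.0, 157.0, 338.0, 191.0], 0.98), ([270.0, 134.0, 318.0, 169.0], 0.65)]
scene tester [([350.0, 233.0, 530.0, 416.0], 0.76)]
scene lever []
scene catch [([397.0, 229.0, 422.0, 296.0], 0.58)]
scene catch_ball [([394.0, 234.0, 423.0, 296.0], 0.69)]
scene lever_grip [([392.0, 272.0, 441.0, 326.0], 0.86)]
scene batten [([233.0, 119.0, 363.0, 221.0], 0.69)]
side fuse [([303.0, 374.0, 373.0, 413.0], 0.72), ([335.0, 257.0, 350.0, 288.0], 0.2)]
side slim_a [([294.0, 352.0, 354.0, 381.0], 0.88), ([284.0, 323.0, 338.0, 352.0], 0.56), ([361.0, 244.0, 420.0, 284.0], 0.33)]
side tester [([223.0, 176.0, 310.0, 278.0], 0.72)]
side lever [([266.0, 174.0, 293.0, 229.0], 0.62)]
side catch [([224.0, 173.0, 312.0, 278.0], 0.46)]
side catch_ball [([275.0, 202.0, 281.0, 224.0], 0.52), ([224.0, 174.0, 310.0, 276.0], 0.4)]
side lever_grip [([293.0, 351.0, 355.0, 380.0], 0.65)]
side batten [([262.0, 315.0, 393.0, 444.0], 0.65)]
{'t': 0.9, 'joints': array([ 1.08772647e+00,  1.80802934e-01,  1.60699253e+00, -4.82348222e-06,
        1.35378546e+00, -2.06290997e-01]), 'qvel': array([-4.26833628e-04, -4.15603186e-05, -1.41881949e-04,  3.07424561e-03,
        7.05964987e-04,  1.13796105e-03]), 'effort': array([-1.13963357e-03, -4.33827746e+01, -3.42169440e+01,  7.00527965e-02,
        3.07459314e-02,  2.10811584e-05]), 'ee_pos': array([0.1571134 , 0.55314113, 0.25571642]), 'tool_rot': array([4.19909335e-06, 1.37947606e-01, 9.90439528e-01, 4.72612862e-06]), 'force': array([-0.03908379,  0.36337761, -0.95777539]), 'torque': array([ 0.01239524, -0.05058141, -0.00561236]), 'grasp_force': 0.0, 'width': 0.08811851987489097} 0.017
```

View pics/scene0.png

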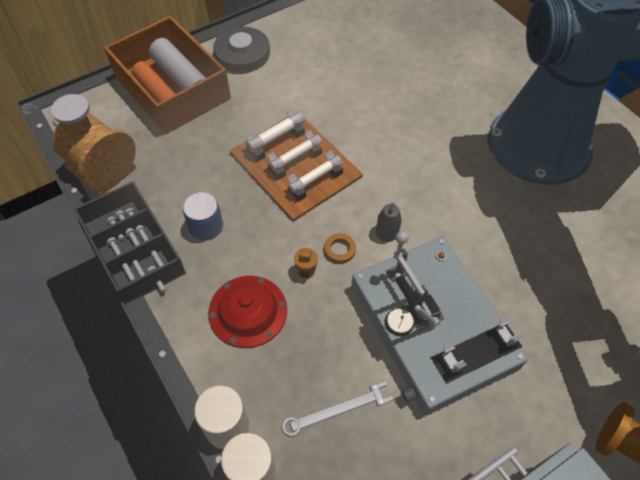

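View pics/side0.png

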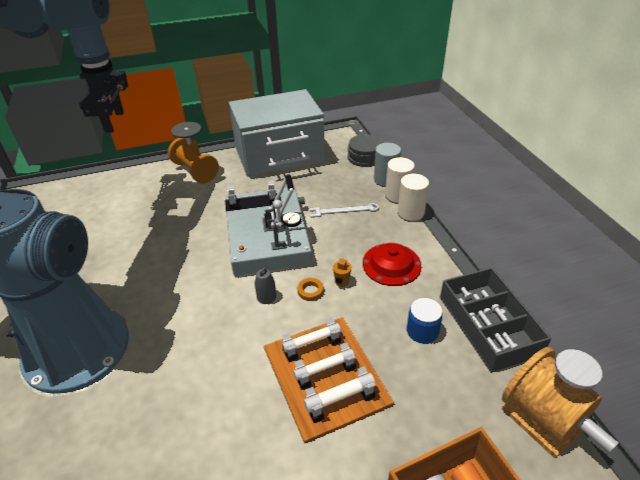

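The scene view shows the stout fuse at about (275,132), at the far (right) end of the batten, and the test set with its top corners near (442,241), (523,358), (428,405), (353,285). The side view shows the stout fuse at (340,395).

Run:
```python
from h import *
print("fuse",atz("scene",275,132,.0445),atz("side",340,395,.0445))
print("ends",atz("scene",253,143,.0445),atz("scene",298,119,.0445),atz("side",313,405,.0445),atz("side",369,383,.0445))
for n,p in dict(FR=(442,241),FL=(523,358),BL=(428,405),BR=(353,285)).items(): print(n,atz("scene",*p,.055))
print("clips",atz("scene",455,360,.08),atz("scene",508,334,.08))
print("ball",atz("scene",403,239,.185),"grip",atz("scene",408,262,.179))
```

```text
fuse [ 0.5001429  -0.31611565  0.0445    ] [ 0.49845475 -0.32337086  0.0445    ]
ends [ 0.55634315 -0.31494653  0.0445    ] [ 0.43753633 -0.32116877  0.0445    ] [ 0.44363464 -0.32641147  0.0445    ] [ 0.56032663 -0.31744025  0.0445    ]
FR [0.37663513 0.10613614 0.055     ]
FL [0.4096698  0.36662299 0.055     ]
BL [0.59782594 0.34280713 0.055     ]
BR [0.57495324 0.09195736 0.055     ]
clips [0.52039713 0.31096887 0.08      ] [0.41403354 0.32368125 0.08      ]
ball [0.49947855 0.11814409 0.185     ] grip [0.51673412 0.15580612 0.179     ]
```

```bash
python3 -m jog '[[-6,-8,-3,0,0,-8,1],[-57,-75,-3,0,0,-19.4,1],[-57,-75,-3,0,0,-19.4,1],[-57,-75,-3,0,0,-19.4,1],[-57,-75,-3,0,0,-19.4,1],[-57,-75,-3,0,0,-19.4,1],[-57,-75,-3,0,0,-19.4,1],[-57,-75,-3,0,0,-19.4,1]]'; python3 -c "
from h import *
print(rel([.5,-.32,.24]))"
```

```text
t: 1.7
ee_pos: [0.3014, 0.1832, 0.2766]
tool_rot: [0.001, -0.031, 1.0, 0.0]
force: [0.8, 0.1, -0.3]
width: 0.088
grasp_force: 0.0
[-16.67 -51.47   3.67]
```

```bash
python3 -m jog '[[-4,-12.9,0,0,0,0,1],[-8,-25.7,0,0,0,0,1],[-12,-38,1,0,0,0,1],[-16.7,-51.5,3.7,0,0,0,1],[-16.7,-51.5,3.7,0,0,0,1],[-16.7,-51.5,3.7,0,0,0,1],[-16.7,-51.5,3.7,0,0,0,1],[-16.7,-51.5,3.7,0,0,0,1]]'; python3 -m jog '[[0,-8,0,0,0,0,1],[0,-8,0,0,0,0,1],[0,-8,0,0,0,0,1]]'; python3 -c "
from h import *
print(rel([.5,-.32,.22]),r.get_state()['ee_pos'])"
```

```text
t: 2.5
ee_pos: [0.4473, -0.1888, 0.252]
tool_rot: [0.0, -0.031, 1.0, -0.0]
force: [1.5, 1.0, 0.2]
width: 0.0886
grasp_force: 0.0
t: 2.8
ee_pos: [0.4516, -0.2701, 0.2518]
tool_rot: [-0.0, -0.029, 1.0, -0.0]
force: [0.7, 0.4, -0.1]
width: 0.0878
grasp_force: 0.0
[-4.54 -5.25  3.19] [ 0.45164899 -0.27013644  0.251845  ]
```

```bash
python3 -m jog '[[-4.5,-5.2,3.2,0,0,0,1],[-4.5,-5.2,3.2,0,0,0,1],[-4.5,-5.2,3.2,0,0,0,1]]'
python3 - <<'E'
from h import *
im=vision.grab_frame("wrist");cv2.imwrite("pics/w1.png",im)
for l in ("fuse","slim_a"): print(l,[(d["extent"],d["confidence"]) for d in vision.spot_in("wrist",l)])
E
```

```text
t: 3.1
ee_pos: [0.5003, -0.3157, 0.2179]
tool_rot: [-0.001, -0.031, 1.0, 0.001]
force: [0.1, 0.5, -0.9]
width: 0.0881
grasp_force: 0.0
fuse [([294.6, 135.6, 332.0, 317.5], 0.7), ([604.0, 333.9, 638.7, 355.4], 0.59)]
slim_a [([482.1, 144.1, 527.7, 301.5], 0.96), ([390.7, 140.5, 425.9, 305.7], 0.7)]
```

View pics/w1.png

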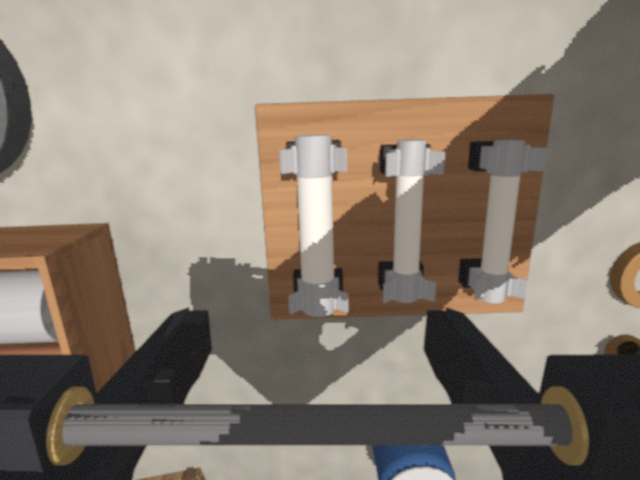

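The wrist view shows the stout fuse on the left, with its ends at about (313,138) and (319,314). The slim fuses are to the right of it and there is clearance all round.

Run:
```python
from h import *
a=atz("wrist",313,138,.046);b=atz("wrist",319,314,.046)
print(a,b,(a+b)/2,np.linalg.norm(a-b)); d=b-a; yaw=np.arctan2(d[1],d[0]);print(np.degrees(yaw))
s=r.get_state();q=s["tool_rot"];R=Ro.from_quat([q[1],q[2],q[3],q[0]]).as_matrix();print(np.degrees(np.arctan2(R[1,0],R[0,0])))
m=(a+b)/2; print(rel([m[0],m[1],.1]),rel([m[0],m[1],.0445-.002]))
```

```text
[ 0.43357085 -0.32099315  0.046     ] [ 0.57559714 -0.30750284  0.046     ] [ 0.50458399 -0.314248    0.046     ] 0.14266552920352493
5.425935904580044
-176.41427801668806
[-0.49 -0.04 12.03] [-0.49 -0.04 17.78]
```

```bash
python3 -m jog '[[-0.5,0,4,0,0,-1.8,0.6],[-0.5,0,8,0,0,-1.8,0.6],[-0.5,0,11,0,0,-1.8,0.6],[-0.5,0,12,0,0,-1.8,0.6],[-0.5,0,12,0,0,-1.8,0.6]]'
python3 - <<'E'
from h import *
im=vision.grab_frame("wrist");cv2.imwrite("pics/w2.png",im);print(rel([.5046,-.3142,.0425]))
E
```

```text
t: 3.75
ee_pos: [0.5043, -0.314, 0.0997]
tool_rot: [-0.001, -0.047, 0.999, 0.001]
force: [0.4, 0.5, -0.1]
width: 0.0531
grasp_force: 0.0
[0.06 0.09 5.88]
```

View pics/w2.png

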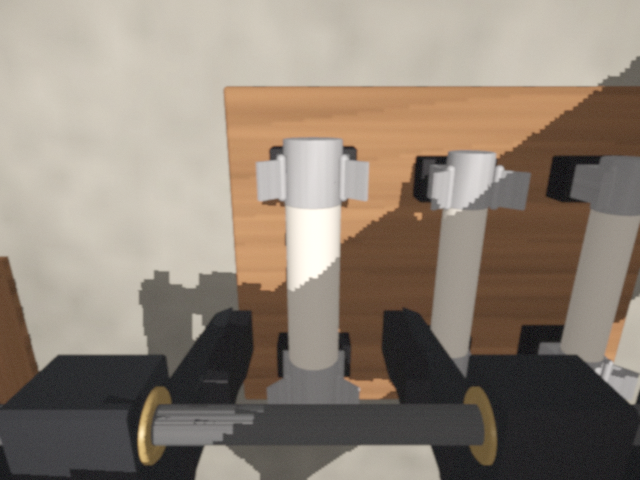

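The close view shows the fuse (column about 313) centred between the fingertips (252 and 383), aligned, with both slim fuses clear. Descending and gripping.

```bash
python3 -m jog '[[0,0.1,2,0,0,0,0.6],[0,0.1,4,0,0,0,0.6],[0,0.1,5.8,0,0,0,0.6],[0,0.1,5.8,0,0,0,0.6],[0,0.1,5.8,0,0,0,0.3],[0,0.1,5.8,0,0,0,0.2],[0,0.1,5.8,0,0,0,0.2],[0,0.1,5.8,0,0,0,0.2]]'
```

```text
t: 4.6
ee_pos: [0.5057, -0.3152, 0.0435]
tool_rot: [0.001, -0.047, 0.999, -0.001]
force: [0.4, -1.7, 3.6]
width: 0.0254
grasp_force: 29.8
```

```bash
python3 -m jog '[[0,0,-1,0,0,0,0.2],[0,0,-3,0,0,0,0.2],[0,0,-7,0,0,0,0.2],[0,0,-12,0,0,0,0.2],[0,0,-17,0,0,0,0.2],[0,0,-21,0,0,0,0.2],[0,0,-21,0,0,0,0.2],[0,0,-21,0,0,0,0.2]]'
python3 - <<'E'
from h import *
# seat: centre of clips estimate from scene, and offsets
print(rel([.467,.315,.26]),r.get_state()["ee_pos"])
E
```

```text
t: 5.4
ee_pos: [0.5049, -0.314, 0.2529]
tool_rot: [0.0, -0.047, 0.999, -0.0]
force: [-0.5, -0.1, -3.6]
width: 0.0258
grasp_force: 30.0
[-2.09 62.98 -0.76] [ 0.50486337 -0.31403574  0.25290541]
```

```bash
python3 -m jog '[[-0.3,5,-2,0,0,2,0.2],[-0.6,10,-3,0,0,4,0.2],[-0.9,15,-3,0,0,8,0.2],[-1.2,20,-3,0,0,12.4,0.2],[-1.5,25,-3,0,0,12.4,0.2],[-1.8,30,-3,0,0,12.4,0.2],[-1.8,34,-3,0,0,12.4,0.2],[-1.8,38,-3,0,0,12.4,0.2]]'; python3 -c "
from h import *
print(rel([.467,.225,.28]),r.get_state()['ee_pos'])"
```

```text
t: 6.2
ee_pos: [0.4853, 0.0683, 0.2793]
tool_rot: [-0.003, 0.061, 0.998, 0.0]
force: [0.5, -1.6, -2.2]
width: 0.0252
grasp_force: 30.0
[ 3.73 15.33 -0.05] [0.4852708  0.068259   0.27929961]
```

```bash
python3 -m jog '[[1,4,0,0,0,0,0.2],[2,8,0,0,0,0,0.2],[3,12,0,0,0,0,0.2],[3.7,15.3,0,0,0,0,0.2],[3.7,15.3,0,0,0,0,0.2],[3.7,15.3,0,0,0,0,0.2],[3.7,15.3,0,0,0,0,0.2]]'
python3 - <<'E'
from h import *
print(r.get_state()['ee_pos'],r.get_state()['tool_rot'])
im=vision.grab_frame("wrist");cv2.imwrite("pics/w3.png",im)
for l in ("lever_grip","catch_ball","tester","fuse"): print(l,[(d["extent"],d["confidence"]) for d in vision.spot_in("wrist",l)])
E
```

```text
t: 6.9
ee_pos: [0.4689, 0.2213, 0.2805]
tool_rot: [-0.001, 0.062, 0.998, -0.001]
force: [0.4, 0.1, -1.9]
width: 0.026
grasp_force: 30.0
[0.46888789 0.22132067 0.28049808] [-1.42603065e-03  6.18424520e-02  9.98084722e-01 -6.05186928e-04]
lever_grip [([257.1, 247.7, 283.5, 389.7], 0.79)]
catch_ball [([138.0, 282.4, 282.1, 347.9], 0.58)]
tester [([137.8, 113.1, 486.9, 388.2], 0.91), ([255.9, 245.1, 349.8, 392.2], 0.45)]
fuse [([275.4, 142.8, 357.7, 479.5], 0.8)]
```

View pics/w3.png

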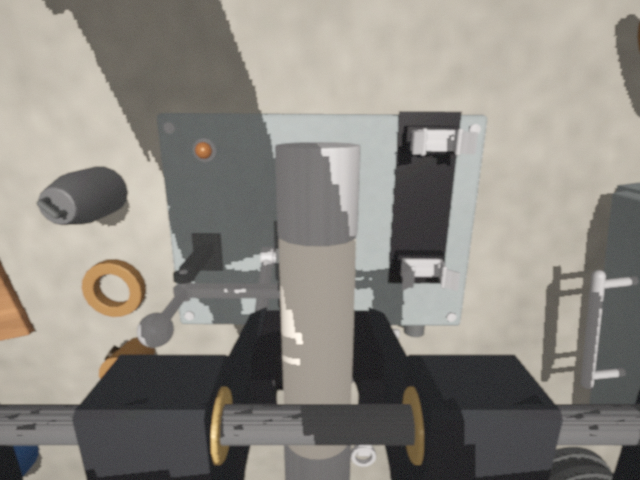

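The wrist view shows the held fuse at (318,300), case corners near (160,113), (487,117), (460,325), (180,325), and the empty clips at about (435,140) and (424,270). I'll zoom in on the clips.

Run:
```python
from h import *
im=cv2.imread("pics/w3.png");cv2.imwrite("pics/w3c.png",cv2.resize(im[100:300,370:500],None,fx=3,fy=3,interpolation=cv2.INTER_CUBIC))
print([ (p,atz("wrist",*p,.055).round(4)) for p in ((160,113),(487,117),(460,325),(180,325),(400,111),(462,111))])
a=atz("wrist",275,148,.28);b=atz("wrist",359,148,.28);print("held cap",a,b,(a+b)/2)
```

```text
[((160, 113), array([0.3704, 0.1018, 0.055 ])), ((487, 117), array([0.4076, 0.3731, 0.055 ])), ((460, 325), array([0.6027, 0.3485, 0.055 ])), ((180, 325), array([0.5681, 0.0718, 0.055 ])), ((400, 111), array([0.3938, 0.301 , 0.055 ])), ((462, 111), array([0.4002, 0.3524, 0.055 ]))]
held cap [0.39565168 0.21779154 0.28      ] [0.39894619 0.24408991 0.28      ] [0.39729893 0.23094073 0.28      ]
```

View pics/w3c.png

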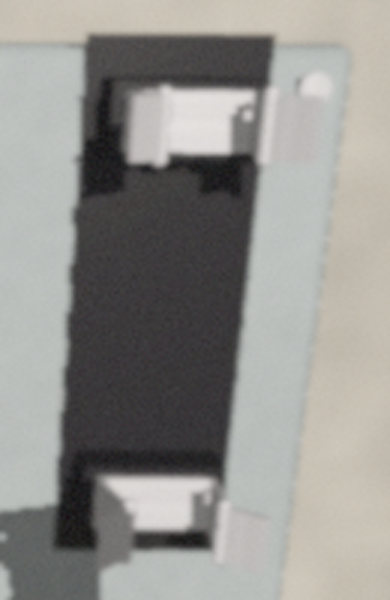

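The zoom shows the clip mouths. The front clip's throat lips are at columns ~426 and 457 (row 142), and the back clip's at ~414 and 443 (row 270). The flare edges are at 413/477 and 402/459.

Run:
```python
from h import *
f=lambda u,v,z:atz("wrist",u,v,z)[:2]
for nm,(l,rr,v,z) in dict(Fth=(426,457.3,141.7,.096),Ffl=(412.7,476.7,141.7,.1045),Bth=(414,443.3,270,.096),Bfl=(402.3,459.3,272,.1045)).items():
    a,b=f(l,v,z),f(rr,v,z);print(nm,((a+b)/2).round(4),round(np.linalg.norm(a-b),4))
# black plate centre line at z .056
for v,l,rr in ((115,400,461),(280,390,444)): print("plate",((f(l,v,.056)+f(rr,v,.056))/2).round(4))
# scene view check
for z in (.0945,.1): print(atz("scene",455,360,z)[:2],atz("scene",508,334,z)[:2])
s=r.get_state();q=s["tool_rot"];R=Ro.from_quat([q[1],q[2],q[3],q[0]]).as_matrix();print(s["ee_pos"],np.degrees(np.arctan2(-R[1,0],-R[0,0])), R.T.round(3))
```

```text
Fth [0.4189 0.3231] 0.0237
Ffl [0.4183 0.3228] 0.0471
Bth [0.5222 0.3096] 0.0246
Bfl [0.5205 0.3092] 0.0466
plate [0.4001 0.3259]
plate [0.5482 0.308 ]
[0.52629957 0.31366447] [0.42153583 0.32618563]
[0.52853843 0.31468694] [0.42438152 0.32713557]
[0.46972913 0.22136717 0.28200162] -7.1482719470266485 [[-0.992  0.124  0.   ]
 [ 0.124  0.992 -0.   ]
 [-0.    -0.    -1.   ]]
```

Run:
```python
from h import *
a=cv2.imread("pics/scene0.png")[225:345,345:475];b=cv2.imread("pics/side0.png")[165:285,215:318]
A=cv2.resize(a,None,fx=3.4,fy=3.4,interpolation=cv2.INTER_CUBIC);B=cv2.resize(b,None,fx=3.4,fy=3.4,interpolation=cv2.INTER_CUBIC)
o=np.hstack([A,B]);print(A.shape,o.shape);cv2.imwrite("pics/lev.png",o)
```

```text
(408, 442, 3) (408, 792, 3)
```

View pics/lev.png

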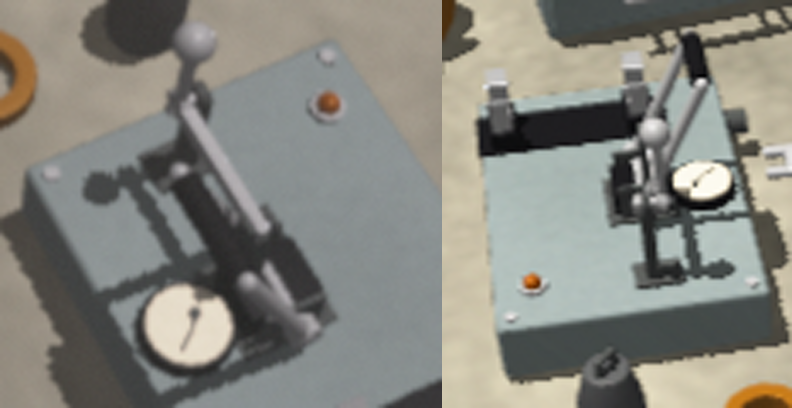

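The crops show the black grip bar from (398,276) to (418.5,309) in the scene image and from (288,177) to (292,189) in the side image. The catch ball is at (402,238) in the scene image and (278,204) in the side image.

```bash
cat >> h.py <<'E'
YAW=np.radians(-7.4);CC=np.array([.488,.2255])
def case(p):
    c,s=np.cos(-YAW),np.sin(-YAW);d=np.array(p)[:2]-CC;return np.round([c*d[0]-s*d[1],s*d[0]+c*d[1]],4)
E
python3 - <<'E'
from h import *
for n,c,p,z in (("gR","scene",(397.9,275.6),.179),("gL","scene",(418.5,308.8),.179),("gL","side",(287.9,176.8),.179),("gR","side",(291.8,189.1),.179),("ball","scene",(402.4,237.6),.185),("ball","side",(277.6,203.8),.185)):
    X=atz(c,*p,z);print(n,c,X.round(4),case(X))
print("seat",case([.472,.3165]))
E
```

```text
gR scene [0.5461 0.1673 0.179 ] [ 0.0651 -0.0503]
gL scene [0.5546 0.2326 0.179 ] [0.0651 0.0156]
gL side [0.5544 0.2199 0.179 ] [0.0666 0.003 ]
gR side [0.5494 0.1658 0.179 ] [ 0.0686 -0.0513]
ball scene [0.4986 0.1154 0.185 ] [ 0.0247 -0.1078]
ball side [0.5004 0.1129 0.185 ] [ 0.0268 -0.11  ]
seat [-0.0276  0.0882]
```

```bash
python3 -c "
from h import *
print(rel([.472,.3165,.125]))"
```

```text
[ 0.96  9.47 15.7 ]
```

```bash
python3 -m jog '[[0.5,4.7,0,0,0,0.3,0.2],[1,9.5,0,0,0,0.3,0.2],[1,9.5,4,0,0,0.3,0.2],[1,9.5,8,0,0,0.3,0.2],[1,9.5,12,0,0,0.3,0.2],[1,9.5,15,0,0,0.3,0.2],[1,9.5,15.7,0,0,0.3,0.2],[1,9.5,15.7,0,0,0.3,0.2]]'
python3 - <<'E'
from h import *
print(r.get_state()['ee_pos'],rel([.472,.3165,.0865]))
a=vision.grab_frame("scene");b=vision.grab_frame("side");c=vision.grab_frame("wrist")
f=lambda i,h=300:cv2.resize(i,(int(i.shape[1]*h/i.shape[0]),h),interpolation=cv2.INTER_CUBIC)
o=np.vstack([np.hstack([f(a[270:420,390:560]),f(b[145:265,205:325])]),np.hstack([f(c),np.zeros((300,240,3),np.uint8)])[:,:640]]);print(o.shape);cv2.imwrite("pics/hov.png",o)
E
```

```text
t: 7.95
ee_pos: [0.4709, 0.3172, 0.1244]
tool_rot: [-0.001, 0.065, 0.998, -0.0]
force: [-0.2, -0.5, -1.6]
width: 0.0258
grasp_force: 30.0
[0.47093805 0.31717911 0.12435542] [-0.12 -0.05  3.79]
(600, 640, 3)
```

View pics/hov.png

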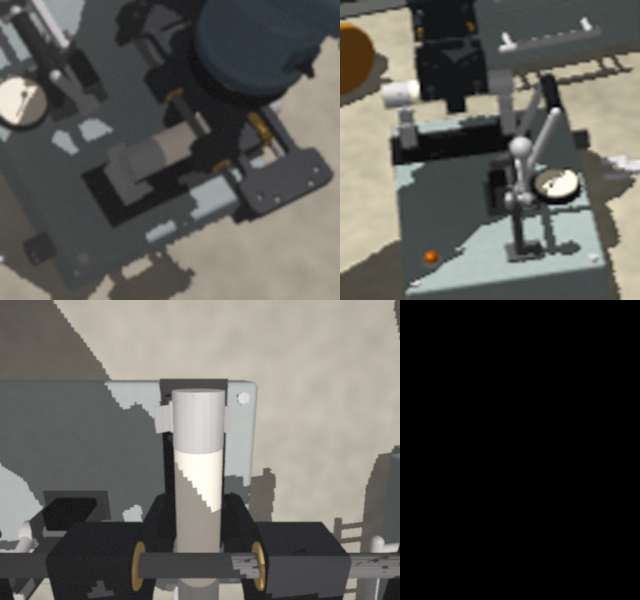

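The hover view shows the fuse above the clips, but slightly to the right of the clip strip in the wrist view (fuse centre 198, strip centre 194, left flare visible, right flare hidden). I'll quantify the offset.

Run:
```python
from h import *
f=vision.grab_frame("wrist")
g=cv2.cvtColor(f,cv2.COLOR_BGR2GRAY).astype(int)
for v in (136,150,175,190,200): print(v,g[v,236:400:4].tolist())
for p,z in (((256,136),.056),((365,136),.056),((277,150),.1255),((358,150),.1255),((248,188),.1045)): X=atz("wrist",*p,z);print(p,X.round(4),case(X))
s=r.get_state()["ee_pos"];print("tcp",case(s))
```

```text
136 [180, 182, 183, 181, 177, 78, 69, 69, 73, 68, 76, 74, 72, 74, 72, 75, 74, 74, 75, 74, 74, 75, 75, 77, 76, 73, 77, 76, 72, 75, 75, 74, 144, 184, 185, 183, 183, 183, 182, 183, 185]
150 [187, 188, 186, 187, 188, 140, 65, 64, 52, 52, 140, 163, 181, 190, 196, 198, 204, 208, 209, 217, 219, 221, 220, 219, 219, 214, 210, 204, 196, 184, 175, 112, 171, 189, 189, 189, 166, 213, 221, 216, 208]
175 [183, 186, 186, 185, 187, 188, 186, 191, 188, 192, 169, 166, 182, 192, 196, 201, 207, 208, 210, 215, 217, 219, 217, 216, 215, 210, 205, 203, 192, 180, 168, 179, 185, 185, 188, 188, 189, 189, 190, 190, 190]
190 [95, 99, 98, 178, 186, 187, 185, 191, 189, 190, 176, 164, 183, 194, 199, 203, 208, 209, 210, 216, 218, 219, 216, 215, 214, 209, 205, 199, 189, 177, 162, 179, 185, 186, 188, 187, 188, 188, 190, 189, 191]
200 [95, 93, 94, 166, 191, 189, 186, 188, 188, 187, 194, 165, 182, 193, 199, 203, 206, 211, 211, 217, 218, 218, 216, 212, 213, 207, 203, 198, 187, 176, 161, 182, 184, 187, 188, 190, 190, 190, 190, 191, 190]
(256, 136) [0.3969 0.2993 0.056 ] [-0.0999  0.0614]
(365, 136) [0.4036 0.3509 0.056 ] [-0.0999  0.1135]
(277, 150) [0.3994 0.3155 0.1255] [-0.0995  0.0779]
(358, 150) [0.4027 0.3409 0.1255] [-0.0995  0.1034]
(248, 188) [0.4134 0.3002 0.1045] [-0.0836  0.0645]
tcp [-0.027  0.09 ]
```

```bash
python3 -m jog '[[0,-0.3,0.5,0,0,0,0.2],[0,-0.3,1,0,0,0,0.2],[0,-0.3,1.7,0,0,0,0.2],[0,-0.3,2.2,0,0,0,0.2],[0,-0.3,2.7,0,0,0,0.2],[0,-0.3,3.2,0,0,0,0.2]]';python3 -m jog '[[0,0,0.3,0,0,0,0.2],[0,0,0.6,0,0,0,0.2],[0,0,0.75,0,0,0,0.2],[0,0,0.75,0,0,0,0.2]]'
```

```text
t: 8.75
ee_pos: [0.4719, 0.3151, 0.0939]
tool_rot: [0.001, 0.064, 0.998, 0.0]
force: [-1.1, -0.8, 3.6]
width: 0.0253
grasp_force: 29.8
t: 9.15
ee_pos: [0.4709, 0.3149, 0.0864]
tool_rot: [-0.0, 0.064, 0.998, -0.0]
force: [-2.7, -2.3, 8.7]
width: 0.0255
grasp_force: 29.6
```

```bash
python3 -m jog '[[0,0,0.2,0,0,0,0.2],[0,0,0.2,0,0,0,0.2]]'
```

```text
t: 9.35
ee_pos: [0.4711, 0.3149, 0.086]
tool_rot: [0.0, 0.064, 0.998, -0.0]
force: [-7.9, -4.2, 22.0]
width: 0.0255
grasp_force: 28.9
```

```bash
python3 -m jog '[[0,0,-0.15,0,0,0,0.2],[0,0,-0.15,0,0,0,0.4],[0,0,-0.15,0,0,0,0.6],[0,0,-0.15,0,0,0,0.6],[0,0,-3,0,0,0,0.6],[0,0,-7,0,0,0,0.6],[0,0,-12,0,0,0,0.6],[0,0,-16,0,0,0,0.6]]'
python3 - <<'E'
from h import *
b=vision.grab_frame("wrist");cv2.imwrite("pics/rel.png",b)
print(r.get_state()["ee_pos"])
print([(np.round(d["extent"]),d["confidence"]) for d in vision.spot_in("wrist","fuse")])
E
```

```text
t: 10.15
ee_pos: [0.471, 0.3149, 0.2457]
tool_rot: [0.0, 0.064, 0.998, 0.0]
force: [0.4, -0.8, 0.2]
width: 0.0526
grasp_force: 0.0
[0.4740211  0.31624658 0.25310517]
[(array([299., 128., 333., 318.]), 0.83), (array([  0., 127., 381., 362.]), 0.73), (array([276., 349., 317., 480.]), 0.54)]
```

View pics/rel.png

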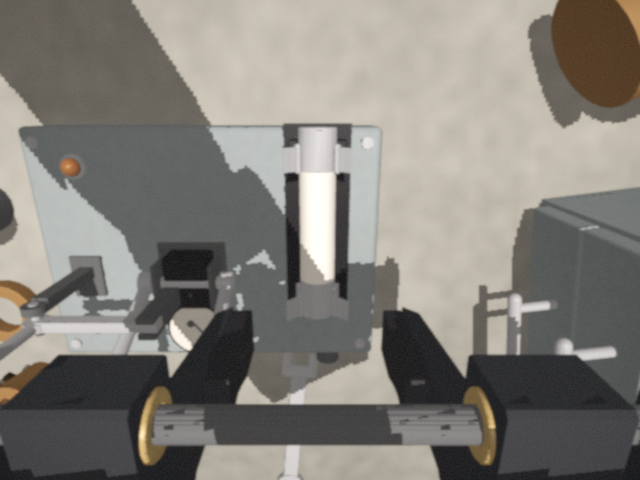

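The fuse sits in the clips at column 317, rows 127 to 318. Clip tabs are at rows ~145–175 and ~292–318. I'll check the lengthwise centring numerically.

Run:
```python
from h import *
f=cv2.imread("pics/rel.png");g=cv2.cvtColor(f,cv2.COLOR_BGR2GRAY).astype(int)
for u in (290,317,343): print(u,[(v,int(g[v,u])) for v in range(118,186,2)],[(v,int(g[v,u])) for v in range(276,326,2)])
o,_=ray("wrist",0,0);print("cam",case(o),o[2])
for u,v,z,n in ((317,127,.102,"front end"),(317,319,.102,"rear end")): print(n,case(atz("wrist",u,v,z)))
for u,v in ((290,145),(290,175),(343,145),(343,175),(290,293),(343,293),(290,319),(343,319)):print(u,v,case(atz("wrist",u,v,.103)))
print("tcp",case(r.get_state()["ee_pos"]),case([.4711,.3149]))
```

```text
290 [(118, 193), (120, 194), (122, 179), (124, 101), (126, 82), (128, 80), (130, 79), (132, 78), (134, 79), (136, 77), (138, 73), (140, 57), (142, 80), (144, 78), (146, 100), (148, 180), (150, 192), (152, 195), (154, 192), (156, 192), (158, 194), (160, 192), (162, 192), (164, 192), (166, 193), (168, 192), (170, 190), (172, 137), (174, 37), (176, 30), (178, 34), (180, 36), (182, 60), (184, 64)] [(276, 28), (278, 29), (280, 28), (282, 26), (284, 35), (286, 34), (288, 29), (290, 30), (292, 27), (294, 31), (296, 31), (298, 60), (300, 105), (302, 113), (304, 112), (306, 114), (308, 114), (310, 115), (312, 114), (314, 114), (316, 116), (318, 112), (320, 103), (322, 99), (324, 98)]
317 [(118, 197), (120, 195), (122, 179), (124, 100), (126, 123), (128, 204), (130, 201), (132, 222), (134, 223), (136, 223), (138, 224), (140, 224), (142, 224), (144, 225), (146, 226), (148, 224), (150, 226), (152, 224), (154, 224), (156, 223), (158, 223), (160, 223), (162, 222), (164, 222), (166, 221), (168, 220), (170, 219), (172, 227), (174, 255), (176, 255), (178, 255), (180, 255), (182, 255), (184, 255)] [(2
[... 615 characters left out ...]
(172, 133), (174, 49), (176, 41), (178, 39), (180, 37), (182, 60), (184, 67)] [(276, 26), (278, 28), (280, 29), (282, 20), (284, 22), (286, 28), (288, 32), (290, 34), (292, 28), (294, 27), (296, 32), (298, 68), (300, 109), (302, 116), (304, 114), (306, 115), (308, 111), (310, 116), (312, 113), (314, 112), (316, 112), (318, 113), (320, 100), (322, 99), (324, 101)]
cam [-0.1103  0.0879] 0.37812064094347586
front end [-0.099   0.0893]
rear end [0.0431 0.0894]
290 145 [-0.0876  0.0714]
290 175 [-0.0678  0.071 ]
343 145 [-0.0876  0.1065]
343 175 [-0.0678  0.107 ]
290 293 [0.0204 0.0691]
343 293 [0.0205 0.109 ]
290 319 [0.0425 0.0686]
343 319 [0.0426 0.1095]
tcp [-0.0255  0.0881] [-0.0283  0.0865]
```

Run:
```python
from h import *
print(r.get_state()["ee_pos"],r.get_state()["qvel"].round(3),rel([.471,.3149,.0875]))
vision.grab_frame("side");print(r.get_state()["ee_pos"],rel([.471,.3149,.0875]))
```

```text
[0.47402149 0.3161716  0.25027846] [-0.002  0.059  0.082 -0.001 -0.065 -0.001] [ 0.45 -0.26 16.27]
[0.47255754 0.31553242 0.24677164] [ 0.24 -0.13 15.93]
```

The fuse sits about 6 mm too far forward, which is near the 8 mm limit. I'll regrip it, lift it, shift it 6 mm back and press it home again.

```bash
python3 -m jog '[[0,0,5,0,0,0,0.6],[0,0,10,0,0,0,0.6],[0,0,14,0,0,0,0.6],[0,0,15.9,0,0,0,0.6],[0,0,15.9,0,0,0,0.6],[0,0,15.9,0,0,0,0.2],[0,0,15.9,0,0,0,0.2],[0,0,15.9,0,0,0,0.2]]'; python3 -m jog '[[0,0,0,0,0,0,0.2],[0,0,-1,0,0,0,0.2],[0,0,-2.5,0,0,0,0.2],[0,0,-4,0,0,0,0.2],[-0.6,0,-4,0,0,0,0.2],[-0.6,0,-4,0,0,0,0.2],[-0.6,0,-3,0,0,0,0.2],[-0.6,0,-2,0,0,0,0.2]]'; python3 -m jog '[[0,0,0.5,0,0,0,0.2],[0,0,1,0,0,0,0.2],[0,0,1.5,0,0,0,0.2],[0,0,1.9,0,0,0,0.2],[0,0,2.1,0,0,0,0.2],[0,0,2.2,0,0,0,0.2],[0,0,2.2,0,0,0,0.2]]'
```

```text
t: 11.1
ee_pos: [0.4719, 0.3152, 0.0861]
tool_rot: [0.001, 0.064, 0.998, 0.001]
force: [0.5, 0.2, 0.2]
width: 0.0311
grasp_force: 0.0
t: 11.9
ee_pos: [0.4764, 0.3137, 0.1033]
tool_rot: [-0.0, 0.064, 0.998, -0.0]
force: [-0.6, -0.3, -2.2]
width: 0.0256
grasp_force: 30.0
t: 12.6
ee_pos: [0.4767, 0.3141, 0.0853]
tool_rot: [-0.0, 0.064, 0.998, -0.0]
force: [-12.1, -4.6, 27.6]
width: 0.0253
grasp_force: 28.1
```

Pressed home (27 N). Releasing, rising and re-measuring.

```bash
python3 -m jog '[[0,0,-0.2,0,0,0,0.2],[0,0,-0.2,0,0,0,0.4],[0,0,-0.2,0,0,0,0.6],[0,0,-0.2,0,0,0,0.6],[0,0,-4,0,0,0,0.6],[0,0,-9,0,0,0,0.6],[0,0,-14,0,0,0,0.6],[0,0,-16,0,0,0,0.6]]';python3 -m jog '[[0,0,0,0,0,0,0.6],[0,0,0,0,0,0,0.6]]'
python3 - <<'E'
from h import *
f=vision.grab_frame("wrist");g=cv2.cvtColor(f,cv2.COLOR_BGR2GRAY).astype(int);cv2.imwrite("pics/rel2.png",f)
for u in (290,317,343): print(u,[(v,int(g[v,u])) for v in range(118,186,2)],[(v,int(g[v,u])) for v in range(276,340,2)])
print([(v,g[v,270:370:4].tolist()) for v in (140,158,230,300)])
print(case(r.get_state()["ee_pos"]),r.get_state()["ee_pos"])
E
```

```text
t: 13.4
ee_pos: [0.4788, 0.3148, 0.2477]
tool_rot: [0.003, 0.064, 0.998, 0.002]
force: [0.0, 0.3, 0.5]
width: 0.053
grasp_force: 0.0
t: 13.6
ee_pos: [0.4765, 0.3138, 0.2417]
tool_rot: [-0.0, 0.064, 0.998, -0.0]
force: [-0.1, -0.9, -0.5]
width: 0.0528
grasp_force: 0.0
290 [(118, 85), (120, 83), (122, 86), (124, 79), (126, 80), (128, 82), (130, 78), (132, 65), (134, 78), (136, 82), (138, 110), (140, 181), (142, 193), (144, 192), (146, 192), (148, 194), (150, 193), (152, 193), (154, 194), (156, 192), (158, 193), (160, 194), (162, 195), (164, 167), (166, 56), (168, 32), (170, 38), (172, 34), (174, 32), (176, 57), (178, 68), (180, 65), (182, 67), (184, 63)] [(276, 24), (278, 29), (280, 30), (282, 29), (284, 27), (286, 27), (288, 31), (290, 27), (292, 31), (294, 72), (296, 110), (298, 114), (300, 114), (302, 117), (304, 115), (306, 114), (308, 110), (310, 114), (312, 114), (314, 113), (316, 104), (318, 101), (320, 97), (322, 94), (324, 100), (326, 98), (328, 99), (330, 98), (332, 100), (334, 96), (336, 98), (338, 97)]
317 [(118, 83), (120, 86), (122, 85), (124, 91), (126, 163), (128, 210),
[... 1354 characters left out ...]
18, 96), (320, 100), (322, 97), (324, 95), (326, 99), (328, 97), (330, 99), (332, 99), (334, 99), (336, 102), (338, 101)]
[(140, [195, 194, 193, 180, 179, 181, 189, 215, 178, 201, 210, 218, 225, 222, 216, 206, 178, 210, 186, 176, 175, 194, 197, 181, 222]), (158, [197, 197, 197, 193, 193, 193, 195, 215, 183, 205, 212, 218, 223, 219, 211, 201, 172, 209, 192, 188, 191, 196, 197, 197, 197]), (230, [101, 101, 99, 100, 64, 29, 31, 68, 212, 244, 254, 255, 255, 254, 254, 244, 203, 60, 61, 55, 160, 193, 193, 194, 192]), (300, [100, 98, 99, 98, 106, 114, 114, 115, 117, 118, 118, 121, 125, 122, 119, 120, 119, 116, 115, 117, 104, 100, 101, 100, 101])]
[-0.0233  0.0858] [0.4759747  0.31359992 0.2405931 ]
```

The fuse overhangs the clips by about 8 and 5 mm (ideal 7 and 7), so it is seated well. Next is the catch: closed fingers go to the left of the ball, then push it right.

```bash
python3 -m jog '[[-1.5,-5,0,0,0,0,0],[-3.2,-10,0,0,0,0,0],[-4.9,-15.2,0,0,0,0,0],[-4.9,-15.2,0,0,0,0,0],[-4.9,-15.2,2,0,0,0,0],[-4.9,-15.2,2,0,0,0,0]]'
python3 - <<'E'
from h import *
f=vision.grab_frame("scene");g=vision.grab_frame("wrist")
h=lambda i,h=400:cv2.resize(i,(int(i.shape[1]*h/i.shape[0]),h),interpolation=cv2.INTER_CUBIC)
o=np.hstack([h(f[215:345,345:455]),h(g[150:480,0:370])]);print(o.shape);cv2.imwrite("pics/cat.png",o)
s=r.get_state();print(s["ee_pos"],case(s["ee_pos"]),s["width"])
E
```

```text
t: 14.25
ee_pos: [0.5036, 0.1565, 0.2184]
tool_rot: [-0.004, 0.065, 0.998, -0.0]
force: [-0.3, 0.0, -0.4]
width: 0.0071
grasp_force: 0.0
(400, 786, 3)
[0.50484822 0.1574184  0.22102368] [ 0.0255 -0.0653] 0.000643443279319786
```

View pics/cat.png

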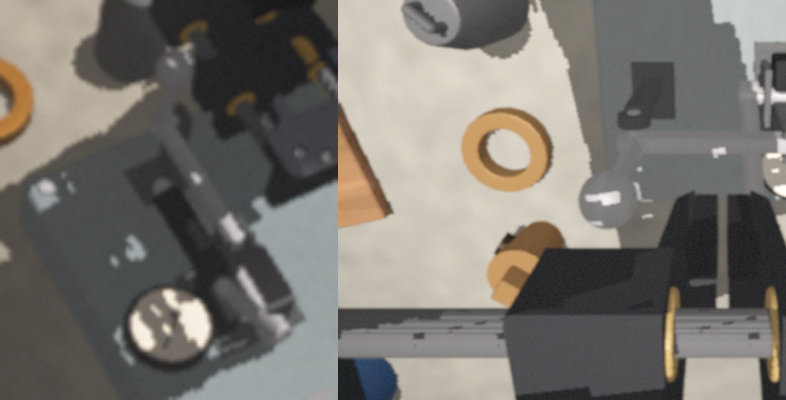

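The view shows the ball at wrist pixel (224,313), left of the closed fingers, and the lever behind them. I'll locate the ball and go down.

Run:
```python
from h import *
X=atz("wrist",223.6,313.4,.185);s=r.get_state();print(X,case(X),case(s["ee_pos"]),s["ee_pos"])
```

```text
[0.50237304 0.11519118 0.185     ] [ 0.0285 -0.1075] [ 0.0255 -0.0653] [0.50484822 0.1574184  0.22102368]
```

```bash
python3 -m jog '[[0,0,2,0,0,0,0],[0,0,3.7,0,0,0,0],[0,0,3.7,0,0,0,0],[0,-1.2,3.7,0,0,0,0],[0,-2.4,3.7,0,0,0,0],[0,-3.2,3.7,0,0,0,0]]';python3 -m jog '[[0,-1,0.3,0,0,0,0],[0,-2,0.5,0,0,0,0],[0,-2.9,0.5,0,0,0,0],[0,-3.1,-4,0,0,0,0],[0,-1,-8,0,0,0,0],[0,-1,-8,0,0,0,0],[0,-1,-8,0,0,0,0],[0,-1,-8,0,0,0,0]]'
python3 - <<'E'
from h import *
for c in ("scene","side","wrist"):
    f=vision.grab_frame(c);cv2.imwrite(f"pics/c_{c}.png",f)
    for l in ("catch_ball","catch","lever_grip"): print(c,l,[(np.round(d["extent"]).tolist(),round(d["confidence"],2)) for d in vision.spot_in(c,l)[:2]])
# expected ball shut / over
def W(x,y,z):
    c,s=np.cos(YAW),np.sin(YAW);return np.array([CC[0]+c*x-s*y,CC[1]+s*x+c*y,z])
for c in ("scene","side","wrist"):
    for th in (0,1.9): print(c,th,"ball",proj(c,W(.027,-.109-.06*np.sin(th),.125+.06*np.cos(th))).round(),"tip",proj(c,W(.027,-.109+.085*np.cos(th),.125+.085*np.sin(th))).round())
print(r.get_state()["ee_pos"])
E
```

```text
t: 14.95
ee_pos: [0.5022, 0.1242, 0.1866]
tool_rot: [0.001, 0.064, 0.998, -0.0]
force: [-0.1, 0.5, -0.0]
width: 0.0006
grasp_force: 0.2
t: 15.75
ee_pos: [0.4997, 0.1149, 0.2641]
tool_rot: [-0.001, 0.064, 0.998, -0.0]
force: [0.3, -0.2, -0.4]
width: 0.0007
grasp_force: 0.0
scene catch_ball [([374.0, 220.0, 401.0, 259.0], 0.78), ([291.0, 250.0, 315.0, 277.0], 0.56)]
scene catch [([374.0, 213.0, 400.0, 260.0], 0.58)]
scene lever_grip [([389.0, 273.0, 440.0, 326.0], 0.84)]
side catch_ball [([279.0, 204.0, 289.0, 250.0], 0.73), ([224.0, 181.0, 310.0, 279.0], 0.69)]
side catch [([275.0, 201.0, 287.0, 247.0], 0.54), ([226.0, 181.0, 311.0, 274.0], 0.53)]
side lever_grip [([272.0, 178.0, 295.0, 229.0], 0.83)]
wrist catch_ball [([227.0, 217.0, 327.0, 295.0], 0.91)]
wrist catch [([226.0, 217.0, 330.0, 294.0], 0.92)]
wrist lever_grip [([383.0, 201.0, 526.0, 346.0], 0.66)]
scene 0 ball [401. 238.] tip [421. 295.]
scene 1.9 ball [380. 237.] tip [394. 218.]
side 0 ball [278. 204.] tip [275. 202.]
side 1.9 ball [283. 245.] tip [278. 204.]
wrist 0 ball [314. 272.] tip [436. 240.]
wrist 1.9 ball [238. 232.] tip [260. 286.]
[0.50056992 0.11532404 0.26555482]
```

All three cameras match the catch lying over at 1.9 rad, with the lever still at rest. Next I turn the tool 90° above the lever grip.

```bash
cat >> h.py <<'E'
def W(x,y,z):
    c,s=np.cos(YAW),np.sin(YAW);return np.array([CC[0]+c*x-s*y,CC[1]+s*x+c*y,z])
E
python3 -c "
from h import *
s=r.get_state();print(rel(W(.0663,-.02,.265)),s['joints'].round(2))"
```

```text
[-3.97  8.76  0.06] [-0.    0.03  1.75 -0.    1.36 -1.45]
```

```bash
python3 -m jog '[[-0.5,1,0,0,0,8,0],[-1,2,0,0,0,16,0.3],[-1.5,3,0,0,0,24,0.5],[-2,4,0,0,0,32,0.5],[-2.5,5,0,0,0,40,0.5],[-3,6,0,0,0,48,0.5],[-3.5,7.5,0,0,0,56,0.5],[-4,8.8,0,0,0,64,0.5]]'; python3 -m jog '[[0,0,0,0,0,8,0.5],[0,0,0,0,0,16,0.5],[0,0,0,0,0,24,0.5],[0,0,0,0,0,26,0.5],[0,0,0,0,0,26,0.5],[0,0,0,0,0,26,0.5]]'
python3 - <<'E'
from h import *
f=vision.grab_frame("wrist");cv2.imwrite("pics/lg.png",f)
s=r.get_state();q=s["tool_rot"];R=Ro.from_quat([q[1],q[2],q[3],q[0]]).as_matrix();print(np.degrees(np.arctan2(R[1,0],R[0,0])))
print(s["ee_pos"],case(s["ee_pos"]),rel(W(.0663,-.02,.265)),rel(W(.0663,-.02,.178)))
print([(np.round(d["extent"]).tolist(),round(d["confidence"],2)) for d in vision.spot_in("wrist","lever_grip")[:2]])
print([proj("wrist",W(.0663,-.02+d,.179)).round() for d in (-.028,0,.028)])
g=cv2.cvtColor(f,cv2.COLOR_BGR2GRAY)
for v in range(200,400,12): print(v,g[v,240:400:6].tolist())
E
```

```text
t: 17.15
ee_pos: [0.5517, 0.1981, 0.2655]
tool_rot: [-0.0, 0.586, 0.811, 0.0]
force: [1.4, -0.6, 0.5]
width: 0.0438
grasp_force: 0.0
t: 17.75
ee_pos: [0.5515, 0.1975, 0.2655]
tool_rot: [-0.0, 0.751, 0.661, -0.0]
force: [-0.2, 0.2, -0.2]
width: 0.0442
grasp_force: 0.0
82.70297402120808
[0.55151869 0.19747603 0.26555612] [ 0.0666 -0.0196] [-0.04 -0.03  0.06] [-0.04 -0.03  8.76]
[([246.0, 175.0, 334.0, 325.0], 0.67)]
[array([315., 314.]), array([315., 270.]), array([315., 223.])]
200 [69, 73, 210, 174, 74, 74, 143, 191, 189, 183, 170, 150, 135, 150, 150, 150, 72, 102, 107, 113, 111, 113, 114, 111, 112, 108, 105]
212 [89, 86, 210, 182, 80, 81, 84, 46, 170, 254, 200, 194, 213, 230, 178, 149, 148, 78, 104, 115, 116, 111, 107, 106, 105, 108, 104]
224 [79, 82, 184, 198, 77, 73, 53, 25, 73, 148, 150, 30, 39, 40, 28, 34, 149, 71, 106, 113, 115, 111, 104, 105, 106, 109, 106]
236 [72, 75, 112, 65, 60, 68, 57, 29, 69, 57, 150, 35, 28, 34, 26, 46, 57, 107, 106, 111, 113, 111, 110, 105, 108, 105, 104]
248 [91, 77, 62, 68, 61, 60, 66, 108, 107, 108, 110, 31, 29, 33, 29, 39, 109, 107, 104, 109, 107, 
[... 903 characters left out ...]
 161, 195, 195, 192, 75, 38, 35, 35, 37]
344 [35, 35, 38, 28, 85, 164, 207, 206, 206, 207, 208, 202, 198, 200, 197, 198, 199, 197, 193, 196, 199, 197, 56, 31, 36, 33, 33]
356 [32, 38, 39, 35, 114, 134, 208, 207, 205, 206, 203, 201, 201, 192, 147, 165, 195, 198, 198, 197, 196, 201, 123, 39, 34, 32, 36]
368 [36, 35, 36, 38, 119, 118, 206, 207, 212, 210, 203, 102, 170, 165, 163, 164, 164, 136, 79, 195, 207, 207, 200, 34, 33, 32, 32]
380 [37, 34, 30, 108, 118, 164, 207, 204, 205, 208, 149, 163, 158, 207, 205, 205, 206, 176, 161, 108, 201, 198, 199, 142, 38, 32, 39]
392 [39, 32, 105, 114, 112, 200, 165, 141, 205, 204, 167, 164, 80, 86, 155, 184, 106, 134, 162, 189, 199, 201, 202, 201, 97, 37, 41]
```

The grip bar is seen at columns 305–330, rows 221–313, within 3 px of the prediction. Going down and closing on it.

```bash
python3 -m jog '[[0,0,4,0,0,0,0.5],[0,0,7,0,0,0,0.5],[0,0,8.7,0,0,0,0.5],[0,0,8.7,0,0,0,0.5],[0,0,8.7,0,0,0,0],[0,0,8.7,0,0,0,0],[0,0,8.7,0,0,0,0],[0,0,8.7,0,0,0,0]]'
```

```text
t: 18.65
ee_pos: [0.552, 0.1977, 0.1798]
tool_rot: [0.0, 0.751, 0.66, 0.001]
force: [0.3, 0.7, 6.6]
width: 0.0147
grasp_force: 30.1
```

```bash
python3 -m jog '[[0,-1.3,-0.6,0,0,0,0],[0,-2.7,-0.9,0,0,0,0],[0,-4,-1.1,0,0,0,0],[0,-5,-1.15,0,0,0,0],[0,-6.2,-1.1,0,0,0,0],[0,-7.3,-0.9,0,0,0,0],[0,-8.2,-0.7,0,0,0,0],[0,-8.9,-0.45,0,0,0,0]]'; python3 -m jog '[[0,-0.6,0.3,0,0,0,0],[0,-1.2,0.55,0,0,0,0],[0,-1.6,0.7,0,0,0,0],[0,-1.6,0.7,0,0,0,0]]'; python3 -c "
from h import *
s=r.get_state();print(case(s['ee_pos']),s['force'])"
```

```text
t: 19.45
ee_pos: [0.4676, 0.209, 0.187]
tool_rot: [0.004, 0.751, 0.66, 0.005]
force: [7.1, -1.5, 6.1]
width: 0.0151
grasp_force: 30.0
t: 19.85
ee_pos: [0.4515, 0.2112, 0.1796]
tool_rot: [0.003, 0.751, 0.66, 0.005]
force: [7.0, -2.1, 7.1]
width: 0.0151
grasp_force: 30.1
[-0.0344 -0.0189] [ 6.96855387 -2.12261273  7.119586  ]
```

```bash
python3 -m jog '[[0,-0.3,0.15,0,0,0,0],[0,-0.6,0.3,0,0,0,0],[0,-0.6,0.3,0,0,0,0],[0,-0.6,0.3,0,0,0,0]]'; python3 -c "
from h import *
s=r.get_state();print(case(s['ee_pos']),s['force'])"
```

```text
t: 20.25
ee_pos: [0.4472, 0.2118, 0.1772]
tool_rot: [0.004, 0.751, 0.66, 0.006]
force: [10.7, -2.2, 6.1]
width: 0.0147
grasp_force: 30.2
[-0.0386 -0.0189] [10.73560992 -2.16859317  6.1169681 ]
```

```bash
python3 -m jog '[[0,-0.2,0.1,0,0,0,0],[0,-0.2,0.1,0,0,0,0],[0,-0.2,0.1,0,0,0,0],[0,-0.2,0.1,0,0,0,0]]'
python3 - <<'E'
from h import *
s=r.get_state();print(s["ee_pos"],case(s['ee_pos']),s['force'])
for c in ("scene","side"):
    vision.grab_frame(c)
    for l in ("fuse","catch_ball","lever_grip"): print(c,l,[(np.round(d["extent"]).tolist(),round(d["confidence"],2)) for d in vision.spot_in(c,l)[:2]])
    print(proj(c,W(-.0225,.088,.0875)))
E
```

```text
t: 20.65
ee_pos: [0.4471, 0.2118, 0.1772]
tool_rot: [0.006, 0.751, 0.66, 0.007]
force: [15.9, -3.7, 6.8]
width: 0.0149
grasp_force: 30.2
[0.44706243 0.21179781 0.17715434] [-0.0388 -0.0189] [15.92701517 -3.67125348  6.8096998 ]
scene fuse [([442.0, 322.0, 522.0, 367.0], 0.76), ([290.0, 249.0, 317.0, 277.0], 0.64)]
scene catch_ball [([375.0, 219.0, 403.0, 260.0], 0.85)]
scene lever_grip [([408.0, 258.0, 478.0, 326.0], 0.74)]
[477.73422243 347.35369599]
side fuse []
side catch_ball [([276.0, 204.0, 286.0, 248.0], 0.78)]
side lever_grip [([245.0, 180.0, 274.0, 223.0], 0.59)]
[253.67712059 191.12557076]
```

The lever is hard on its stop: the position no longer moves while the force rises. The catch is over and the fuse is in its clips.

```bash
python3 -c "
from rig import job
print(job.close_job())"
```

```text
the job is handed in; nothing more can be done
None
```

I handed the job in with the stout fuse home in the test set's clips, the catch over at its stop and the lever held against its stop; the rig gave no pass or fail verdict. I had to seat the fuse twice, because it first went in about 6 mm too far forward.

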